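# Press a bush home with the bench quick clamp

## Robot

A 6-joint arm with a two-finger parallel gripper is mounted at the origin on the work surface. World frame = base frame: x ahead of the robot, y to its left, z up, the work surface at z = 0. Lengths are in m, angles in rad, forces in N, time in s.
With the tool pointing down it reaches from about 0.375 to 0.925 m from the base axis. Payload 5.7 kg.
Tool frame: the origin (TCP) lies midway between the tips of the shut fingers; the grasp point (between the pads) lies 19 mm behind it; z points along the fingers, y is the line along which they close (so a half turn about z gives the same grasp; the last joint's range is limited). The gripper opens to 88 mm and grips with 3 to 60 N. Pads are 20 mm wide; open, the fingers measure 115 mm over their backs; the gripper's body (75 mm by 178 mm) begins 61 mm behind the grasp point.
Start: joints at [-1.266, 0.359, 1.51, -0, 1.272, -0.115], TCP at [0.245, -0.548, 0.201] pointing down, gripper open.
Joint ranges: [-2.97, 2.97], [-1.01, 2.36], [0.21, 2.38], [-0.96, 4.11], [0.2, 2.71], [-2.98, 2.98]. Speed limits (rad/s): [2.39, 2.39, 3.14, 3.14, 3.14, 3.14].

## Interface

Orientations are given as a unit quaternion [x, y, z, w].
In Python, from bench import move_ptp, servo_line, goto_joints, move_gripper, sleep, inverse_kinematics, capture, PlanningError, close_job, spot_in, silhouettes, current_clock, current_joint_pos, current_qvel, current_joint_torque, current_position, current_orientation, current_force, current_torque, current_finger_gap, current_grip_force gives the robot as it stands. Calls block until the motion is done:
- move_ptp(position, orientation): joint-space move of the TCP to a pose.
- servo_line(position, orientation=None, rate=0.15, contact_N=None): straight line of the TCP; orientation=None keeps the orientation; rate is the mean speed in m/s. With contact_N (N) it stops when the force on the tool has changed by that much, and returns True; else False.
- goto_joints(angles): joint-space move.
- move_gripper(opening): finger opening in m; the grip force is fixed at half the most; returns when the fingers have stopped.
- sleep(seconds).
- inverse_kinematics(position, orientation): joint angles nearest the present ones, or None.
- capture(name): name is "scene" or "side" or "wrist"; returns a dict with "image" (480x640x3 uint8, blue, green, red), "range_z" (480x640 float32, m along the optical axis (not along the pixel's ray), 0 where there is no reading), "intrinsics" (3x3 intrinsics, pixels), "R" (3x3) and "t" (3): a world point X has camera coordinates R X + t. Camera axes: x right, y down, z forward; pixel columns grow to the right and rows downward; lengths in m; the calibration is good to about 2 mm. A picture is of the moment at which its call begins.
A pose or a line that the arm cannot do raises PlanningError and nothing moves.
- close_job(): hands the job in; it is judged then, once.
Trained networks look in the newest picture that a camera, given by its name, has taken for a name from the list of things; names that differ only in an ending like _2 or _b are one class to them, and where a whole thing is asked for, a point or a joint stands for the part that bears it (a point fixed in the world has none). Each returns a list of dicts, best first, with "conf" (0 to 1); they miss things now and then, are a little off and sometimes report something else, mostly with a low value. They report only what shows in the picture. A call takes as long as a camera call. They do not tell look-alikes from the thing itself.
- spot_in(camera, query): "xy" ([column, row] in pixels, amid what is visible of it).
- silhouettes(camera, query): "region" (480x640 bool, what is visible of it) and "xy" ([column, row] in pixels, amid what is visible of it).
Readings, each from a call of its own:
- current_clock(): time.
- current_joint_pos(): joint angles.
- current_qvel(): joint speeds.
- current_joint_torque(): joint torques, N m.
- current_position(): TCP position.
- current_orientation(): TCP orientation.
- current_force(): force on the tool from outside, world axes, zero at the start.
- current_torque(): the same for the moment, N m.
- current_finger_gap(): finger opening in m.
- current_grip_force(): force on a finger pad.
Only numpy, scipy, OpenCV 4.12 (cv2) and the standard library are available. Lean on these libraries where they do the work, as an engineer would, in place of code of your own. Each camera call takes 0.05 s, during which the arm holds its last target. There are 200 camera calls.

## Task

Squeeze the red trigger of the bench-mounted quick clamp as often as needed to walk its jaw onto the brass bush and press the bush fully home in the aluminium housing. Finish with a firm squeeze of about 12 N on the bush and never more than 25 N, keeping your hand off the jaw, bush and housing; then press the yellow release tab right down until the jaw has sprung all the way back, and leave the pressed housing standing against the fixed jaw and the things around it alone.

Things in the scene. Friction and masses are not known exactly. Their poses are not given: they have to be found in the camera images.
- clamp: Quick clamp bolted to the bench: steel base plate 90 x 350 x 12 mm, orange handle body 40 mm wide, top 62 mm above the bench, steel bar along clamp y. Origin: bench level, 5 mm towards -y from the plate's middle; y points from the handle to the fixed jaw, z up. Along y: trigger outer face -122 mm at rest, inner -112, post -89 to -71, tab -11 to +11, moving jaw from +50, fixed jaw's face +160.
- post_top (a point): Centre of the top of the fixed black post of the handle: 30 mm wide, 18 mm thick (along the bar), standing on the orange body from 62 to 128 mm above the bench.
- trigger (a joint): Travel of the red trigger (m): 0 at rest, 0.020 squeezed to its stop. Slides along clamp +y to the post, springs back when let go (2.4 to 3.6 N). Drives the jaw 1:1 by an 8 mm ratchet: a full squeeze gains about 16 mm; let go, the jaw drops back to the last tooth and stays. Resistance: this spring + jaw spring (1.5 to 2.5 N) + up to 3 N of clicking + force on the bush.
- trigger_face (a point): Centre of the red trigger's outer face (away from the post), 105 mm above the bench. The trigger is a plate 30 mm wide, 10 thick, from 66 to 128 mm above the bench, parallel to the post with a 23 mm gap; trigger plus post measure 51 mm outside at rest, 31 squeezed. Take both between two fingers from above, or push the trigger to the post.
- jaw (a joint): Travel of the bar and moving jaw (m): 0 fully back, grows towards the fixed jaw, at most 0.064. The ratchet lets it forward only; a spring draws it back when the release tab is fully down. The bush is home with the jaw at about 0.046, plus up to a few mm of spring give.
- jaw_head: Orange moving jaw on the bar's end (34 x 12 x 56 mm) with its black pad, diameter 30 mm. Not to be touched. The head gives on a stiff spring on the bar, 6 N per mm.
- pad_face (a point): Centre of the pad's front face, 45 mm above the bench, facing clamp +y.
- release (a joint): Press of the yellow release tab (m): 0 up, 0.010 fully down (stop). It clicks by up to 3 mm as the jaw walks. It needs 4 to 6 N, at first up to 12 N when the jaw is clamped tight; the jaw runs free from about 8 mm and slides all the way back within about 1 s if the tab is kept down and the trigger is let go.
- tab_top (a point): Centre of the top of the yellow release tab (30 x 22 mm), 88 mm above the bench when up, on the orange body on the fixed-jaw side of the post; pressed straight down.
- housing: Loose aluminium bearing housing, 50 mm wide, 40 mm long along the bar, 66 mm high, round-topped, 0.3 to 0.6 kg, standing on the base plate between two low guides, a few mm short of the fixed jaw, against which the clamp pushes it. Origin: centre of its underside; y along the bore, towards the fixed jaw.
- housing_back (a point): Point on the housing's back face (towards the fixed jaw) on the bore's axis, 33 mm above its underside; meets anvil_face when the housing is against the fixed jaw.
- anvil_face (a point): Point on the face of the dark steel fixed jaw on the bar's axis, 45 mm above the bench.
- bush (a joint): Depth of the brass bush in the housing (m): 0 to 0.004 at the start, 0.014 fully home with its flange on the housing's face. A press fit: about 5 N moves it and it stays where it is left.
- bush_face (a point): Centre of the front of the bush's flange (diameter 34 mm, 4 mm thick), facing the moving jaw; 4 mm proud of the housing's face when home.
- oil_bottle: Blue oil bottle, diameter 64 mm, 160 mm high; bystander. Origin: centre of underside.
- spanner: Steel spanner, 170 mm long, lying on the bench; bystander. Origin: underside.
- grease_tin: Green tin, diameter 70 mm, 60 mm high; bystander. Origin: centre of underside.
- spare_bush: Spare brass bush, diameter 34 mm, 34 mm high, standing on its flange; bystander. Origin: centre of underside.
Things that resemble listed ones, but are neither listed nor needed, are in the scene too. What is shaped like the housing but orange is not meant.

How it is judged:
By the outcome, as a careful person would: the job done as asked, in the order asked, and still so for the second after the job is handed in, with the robot touching nothing.
It also fails if it takes over 45 s, if anything falls off the work surface, if the arm or the gripper's body presses on something with over 40 N, if the wrist force passes 120 N, or if a joint passes its speed limit or range.

## Working session

There is one attempt and no reset: what is moved stays moved. The work goes in short steps, each a Python script; the robot and the scene stay as the last script left them, time stands still between calls to the robot, and variables do not carry over. Pictures are saved under pics/ and viewed, at most 10 in all, crops included, and the job is handed in when it is done.

```bash
mkdir -p pics; ls
cat > h.py <<'E'
import numpy as np, cv2
from bench import *
def world(c,px,z=None):
    u,v=px; K=c["intrinsics"]
    if z is None:
        p=c["range_z"][int(v)-2:int(v)+3,int(u)-2:int(u)+3]; z=np.median(p[p>0])
    X=z*np.linalg.solve(K,[u,v,1]); return c["R"].T@(X-c["t"])
def cloud(c,mask):
    v,u=np.nonzero(mask&(c["range_z"]>0)); z=c["range_z"][v,u]
    X=np.linalg.solve(c["intrinsics"],np.vstack([u,v,np.ones_like(u)]))*z
    return (c["R"].T@(X-c["t"][:,None])).T
E
python3 - <<'E'
from h import *
print(current_clock())
ims=[]
for n in ("scene","side"):
    c=capture(n); cv2.imwrite(f"pics/{n}0.png",c["image"]);print(n,(-c["R"].T@c["t"]).round(3))
    for q in ("trigger","post_top","release","jaw_head","housing","bush","clamp","tab_top","trigger_face","anvil_face","housing_back"):
        for d in (spot_in(n,q) if q in("post_top","tab_top","trigger_face","anvil_face","housing_back") else silhouettes(n,q))[:2]:
            s=""
            try:
                s=world(c,d["xy"]).round(3)
                if "region" in d:
                    P=cloud(c,d["region"]); s=(s,np.median(P,0).round(3),len(P))
            except Exception as e: s=e
            print(n,q,round(d["conf"],2),np.round(d["xy"]),s)
print(current_clock())
E
```

```text
pics
0.0
scene [ 1.161 -1.035  0.925]
scene trigger 0.5 [313. 248.] (array([ 0.588, -0.085,  0.111]), array([ 0.591, -0.085,  0.099]), 205)
scene post_top 0.6 [332. 256.] [ 0.611 -0.024  0.056]
scene jaw_head 0.47 [351. 233.] (array([0.608, 0.091, 0.06 ]), array([0.614, 0.093, 0.058]), 141)
scene housing 0.95 [406. 242.] (array([0.752, 0.155, 0.044]), array([0.752, 0.168, 0.04 ]), 468)
scene housing 0.65 [364. 226.] (array([0.622, 0.142, 0.059]), array([0.623, 0.147, 0.058]), 386)
scene bush 0.61 [360. 229.] (array([0.616, 0.128, 0.056]), array([0.617, 0.129, 0.052]), 50)
scene bush 0.59 [339. 238.] (array([0.603, 0.029, 0.08 ]), array([0.601, 0.031, 0.083]), 72)
scene clamp 0.69 [333. 256.] (array([ 0.613, -0.026,  0.056]), array([ 0.61 , -0.033,  0.037]), 3119)
scene clamp 0.46 [351. 234.] (array([0.605, 0.092, 0.056]), array([0.613, 0.093, 0.056]), 151)
scene tab_top 0.6 [336. 239.] [0.594 0.026 0.075]
scene trigger_face 0.61 [314. 253.] [ 0.591 -0.087  0.099]
scene anvil_face 0.77 [330. 255.] [ 0.607 -0.03   0.061]
scene anvil_face 0.53 [313. 249.] [ 0.588 -0.085  0.108]
scene ho
[... 465 characters left out ...]
]), 282)
side housing 0.95 [321. 389.] (array([0.523, 0.315, 0.066]), array([0.515, 0.311, 0.053]), 997)
side housing 0.9 [292. 315.] (array([0.609, 0.174, 0.076]), array([0.61 , 0.17 , 0.073]), 498)
side bush 0.66 [240. 316.] (array([0.721, 0.175, 0.042]), array([0.723, 0.173, 0.043]), 95)
side bush 0.39 [338. 379.] (array([0.498, 0.279, 0.045]), array([0.497, 0.28 , 0.045]), 82)
side clamp 0.96 [312. 289.] (array([0.591, 0.059, 0.021]), array([0.593, 0.056, 0.031]), 4656)
side tab_top 0.44 [308. 264.] [0.603 0.039 0.085]
side trigger_face 0.49 [325. 220.] [ 0.584 -0.073  0.115]
side housing_back 0.81 [324. 390.] [0.519 0.314 0.064]
side housing_back 0.76 [293. 315.] [0.607 0.172 0.075]
1.2
```

Run:
```python
import cv2,numpy as np
a=cv2.imread("pics/scene0.png")[150:350,200:500];b=cv2.imread("pics/side0.png")[180:420,180:450]
a=cv2.resize(a,(400,267));b=cv2.resize(b,(400,356))
o=np.zeros((600,400,3),np.uint8)
a=cv2.imread("pics/scene0.png")[170:320,260:440];b=cv2.imread("pics/side0.png")[190:420,200:400]
o=np.zeros((600,800,3),np.uint8);a=cv2.resize(a,(400,333));b=cv2.resize(b,(400,460));o[:333,:400]=a;o[:460,400:]=b
cv2.imwrite("pics/crop0.png",o)
```

```text
(no output)
```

View pics/crop0.png

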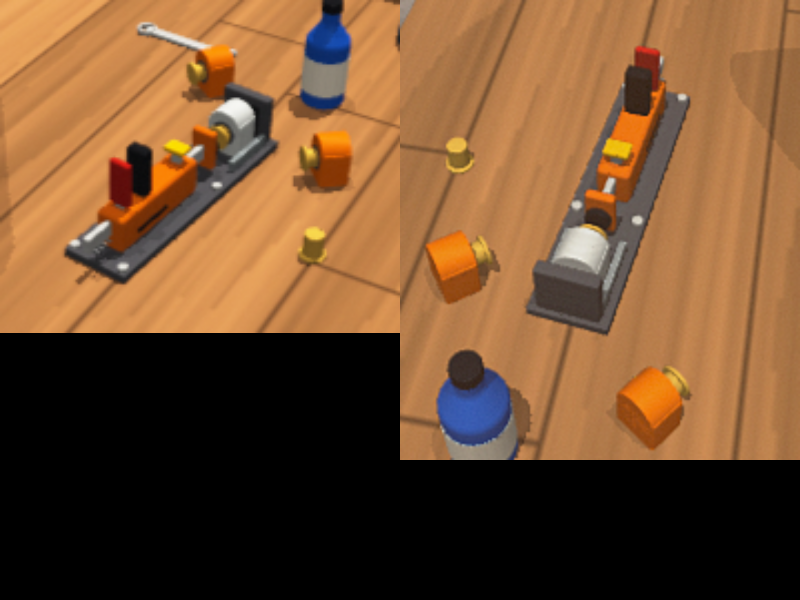

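The scene crop shows the clamp running almost along world +y, with the red trigger at (313,248), the post just beyond it, the yellow tab at (337,239) and the silver housing at (364,226). I'll look from above with the wrist camera.

```bash
cat >> h.py <<'E'
from scipy.spatial.transform import Rotation as Ro
def down(cy, sgn=1):  # tool y along clamp x (across the bar)
    cy=np.array([cy[0],cy[1],0])/np.hypot(*cy[:2]); cx=np.cross(cy,[0,0,1])
    y=sgn*cx; z=np.array([0,0,-1.]); return Ro.from_matrix(np.column_stack([np.cross(y,z),y,z])).as_quat()
E
python3 - <<'E'
from h import *
for s in (1,-1): print(s,inverse_kinematics([.6,-.03,.3],down([.09,1],s)))
s=min((1,-1),key=lambda s:abs(inverse_kinematics([.6,-.03,.3],down([.09,1],s))[5]))
q=down([.09,1],s); print("sgn",s)
for i,p in enumerate(([.58,-.08,.30],[.59,0.03,.30])):
    move_ptp(p,q); c=capture("wrist"); cv2.imwrite(f"pics/w{i}.png",c["image"]); np.savez(f"w{i}.npz",**c)
    print((-c["R"].T@c["t"]).round(3),current_clock())
    for n in ("trigger","release","post_top","tab_top","trigger_face","housing_back","bush"):
        for d in silhouettes("wrist",n)[:1] if n in("trigger","release") else spot_in("wrist",n)[:1]:
            s=world(c,d["xy"]).round(4); print(n,round(d["conf"],2),np.round(d["xy"]),s)
            if "region" in d:
                P=cloud(c,d["region"]); zt=np.percentile(P[:,2],95);T=P[P[:,2]>zt-.006]; print("  top",zt.round(4),T.min(0).round(4),T.max(0).round(4),T.mean(0).round(4),len(T))
a=np.hstack([cv2.resize(cv2.imread(f"pics/w{i}.png"),(400,300)) for i in(0,1)]); cv2.imwrite("pics/ww.png",a)
E
```

```text
1 [-1.64901391e-01  2.89729064e-01  1.36814987e+00 -4.44089210e-16
  1.48371372e+00 -7.51432170e-02]
-1 NoneTraceback (most recent call last):
  File "<stdin>", line 3, in <module>
  File "<stdin>", line 3, in <lambda>
TypeError: 'NoneType' object is not subscriptable
```

Run:
```python
from h import *
q=down([.09,1])
for i,p in enumerate(([.56,-.08,.30],[.57,0.03,.30])):
    move_ptp(p,q); c=capture("wrist"); cv2.imwrite(f"pics/w{i}.png",c["image"]); np.savez(f"w{i}.npz",**c)
    print((-c["R"].T@c["t"]).round(3),current_clock())
    for n in ("trigger","release","post_top","tab_top","trigger_face","housing_back","bush"):
        for d in silhouettes("wrist",n)[:1] if n in("trigger","release") else spot_in("wrist",n)[:1]:
            s=world(c,d["xy"]).round(4); print(n,round(d["conf"],2),np.round(d["xy"]),s)
            if "region" in d:
                P=cloud(c,d["region"]); zt=np.percentile(P[:,2],95);T=P[P[:,2]>zt-.006]; print("  top",zt.round(4),T.min(0).round(4),T.max(0).round(4),T.mean(0).round(4),len(T))
a=np.hstack([cv2.resize(cv2.imread(f"pics/w{i}.png"),(400,300)) for i in(0,1)]); cv2.imwrite("pics/ww.png",a)
```

```text
[ 0.567 -0.014  0.484] 3.3083
trigger 0.58 [351. 204.] [ 0.5885 -0.0738  0.1215]
  top 0.129 [ 0.5736 -0.0834  0.123 ] [ 0.6026 -0.0728  0.1304] [ 0.5878 -0.0778  0.1275] 242
post_top 0.61 [348. 117.] [0.5958 0.0192 0.0627]
tab_top 0.7 [351.  97.] [0.5984 0.0372 0.0862]
trigger_face 0.8 [350. 205.] [ 0.5863 -0.0742  0.1256]
housing_back 0.95 [350.   4.] [0.6066 0.1365 0.0571]
bush 0.79 [353.  10.] [0.6093 0.1292 0.0615]
[0.576 0.098 0.484] 4.225
trigger 0.6 [348. 296.] [ 0.5881 -0.0737  0.1085]
  top 0.1288 [ 0.5739 -0.0842  0.1229] [ 0.6025 -0.0722  0.1301] [ 0.5881 -0.0769  0.1273] 212
release 0.55 [350. 200.] [0.5997 0.0365 0.0858]
  top 0.0868 [0.5853 0.0263 0.081 ] [0.6156 0.0487 0.0882] [0.6007 0.0381 0.0853] 444
post_top 0.73 [349. 184.] [0.6008 0.0531 0.0622]
tab_top 0.79 [350. 200.] [0.5999 0.0375 0.0859]
trigger_face 0.59 [349. 297.] [ 0.5888 -0.0736  0.1116]
housing_back 0.81 [463.  61.] [0.7372 0.1782 0.066 ]
bush 0.91 [441.  75.] [0.7198 0.1698 0.0451]
```

View pics/ww.png

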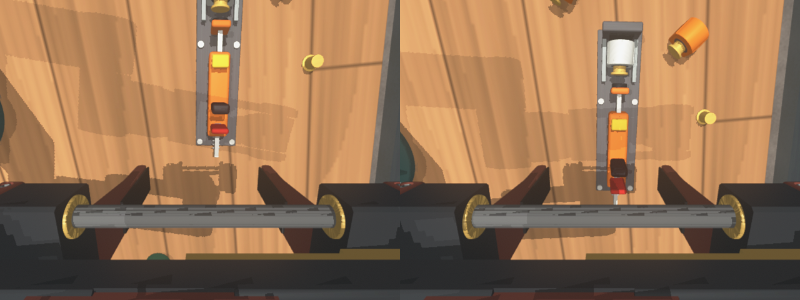

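The wrist views agree: trigger top centre at (0.588, -0.078, 0.129), tab at (0.600, 0.038, 0.087), 116 mm apart against a nominal 117. I'll push the trigger with shut fingers and log the force.

```bash
cat >> h.py <<'E'
O=np.array([.6005,.038,0]); CY=np.array([.107,.994,0]); CY/=np.linalg.norm(CY); Q=down(CY)
def P(y,z): return O+CY*y+[0,0,z]
def along(): return (np.array(current_position())-O)@CY
def f(): return float(np.array(current_force())@CY)
E
python3 - <<'E'
from h import *
move_ptp(P(-.165,.16),Q); move_gripper(0.0)
servo_line(P(-.150,.086),rate=.15); f0=f(); print("gap",current_finger_gap(),current_clock(),"f0",f0)
hit=servo_line(P(-.120,.086),rate=.03,contact_N=2.0); y0=along(); print(hit,y0,f()-f0,current_position(),current_clock())
if hit:
    for d in (.004,.008,.012,.016,.018):
        h=servo_line(P(y0+d,.086),rate=.05,contact_N=20); print(d,h,round(along()-y0,4),round(f()-f0,2),round(current_clock(),2))
        if h: break
E
```

```text
gap 0.0005046936559916258 7.4167 f0 -0.6047176656112592
True -0.13285331625204272 -1.6707772575021986 [ 0.58631922 -0.09409432  0.08613592] 8.0583
0.004 False 0.0034 -3.29 8.31
0.008 False 0.0077 -3.25 8.56
0.012 False 0.0115 -4.51 8.81
0.016 False 0.0157 -4.05 9.06
0.018 False 0.0175 -4.93 9.31
```

Run:
```python
from h import *
y0=-.1328; f0=-.6
h=servo_line(P(y0+.0195,.086),rate=.03,contact_N=8); print(h,along()-y0,f()-f0)
servo_line(P(y0-.003,.086),rate=.08); sleep(.2); print("rel",f(),current_clock())
f0=f()
def jaw():
    c=capture("side")
    for n in("jaw_head","bush"):
        for d in silhouettes("side",n)[:2]:
            X=cloud(c,d["region"]); X=(X-O); print(n,round(d["conf"],2),"along",np.percentile(X@CY,[5,50,95]).round(4),"x",round(np.median(X[:,0]),3))
    return c
jaw()
for d in (.006,.012,.016,.0195):
    h=servo_line(P(y0+d,.086),rate=.05,contact_N=9); print(d,h,round(along()-y0,4),round(f()-f0,2),round(current_clock(),2))
    if h: break
servo_line(P(y0-.003,.086),rate=.08); sleep(.2); print("rel",f(),current_clock())
c=jaw(); cv2.imwrite("pics/s2.png",cv2.resize(c["image"][230:350,230:390],(800,600)))
```

```text
False 0.018745052728404196 -5.834035215726736
rel 0.34821286873764806 10.1917
jaw_head 0.71 along [0.1088 0.131  0.1486] x 0.009
jaw_head 0.56 along [0.0682 0.0767 0.0856] x 0.006
bush 0.68 along [0.1357 0.147  0.1532] x 0.122
0.006 False 0.0057 -5.88 10.68
0.012 False 0.0111 -5.76 10.94
0.016 False 0.0153 -6.5 11.19
0.0195 False 0.0183 -7.67 11.44
rel 0.2770495363732596 12.075
jaw_head 0.77 along [0.0667 0.0927 0.1015] x 0.01
jaw_head 0.49 along [-0.1206  0.0202  0.1769] x -0.006
bush 0.62 along [0.132  0.1467 0.154 ] x 0.122
```

View pics/s2.png

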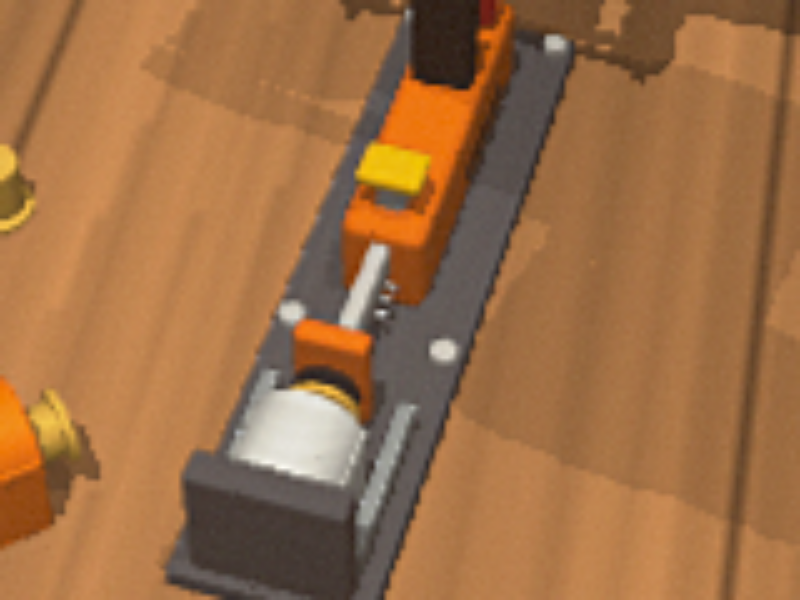

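The side view shows the jaw's pad just at the bush after two squeezes (jaw ≈ 32 mm), with the housing still slightly short of the fixed jaw. Third squeeze, in fine steps.

Run:
```python
from h import *
y0=-.1328; f0=f(); d=.006
servo_line(P(y0+d,.086),rate=.05,contact_N=15); print(round(along()-y0,4),round(f()-f0,2))
while d<.0215:
    d+=.002 if d<.012 else .0006
    h=servo_line(P(y0+d,.086),rate=.03,contact_N=10); sleep(.08); F=f0-f()
    print(round(d,4),h,round(along()-y0,4),round(F,2),round(current_clock(),2))
    if F>15.5: break
```

```text
0.0042 -7.18
0.008 False 0.0059 9.18 12.89
0.01 False 0.0079 8.97 13.22
0.012 False 0.0094 10.64 13.56
0.0126 False 0.0098 11.47 13.89
0.0132 False 0.0102 11.98 14.22
0.0138 False 0.0109 12.15 14.56
0.0144 False 0.0113 12.35 14.89
0.015 False 0.0118 12.3 15.22
0.0156 False 0.0127 11.36 15.56
0.0162 False 0.0135 10.88 15.89
0.0168 False 0.0142 10.94 16.23
0.0174 False 0.015 10.61 16.56
0.018 False 0.0156 10.08 16.89
0.0186 False 0.0159 10.29 17.23
0.0192 False 0.016 13.32 17.56
0.0198 False 0.0161 14.07 17.89
0.0204 False 0.0164 15.39 18.23
0.021 False 0.0165 16.67 18.56
```

Run:
```python
from h import *
y0=-.1328
servo_line(P(y0+.0217,.086),rate=.03,contact_N=8); sleep(.3); print(round(along()-y0,4),f(),current_clock())
c=capture("side"); cv2.imwrite("pics/s3.png",cv2.resize(c["image"][230:350,230:390],(800,600)))
for d in silhouettes("side","jaw_head")[:2]: print(d["conf"],np.percentile((cloud(c,d["region"])-O)@CY,[5,50,95]).round(4))
for d in silhouettes("side","housing")[:2]: print(d["conf"],np.percentile((cloud(c,d["region"])-O)@CY,[5,50,95]).round(4))
```

```text
0.0169 -18.99755099104215 19.1083
0.67 [0.0996 0.1063 0.1088]
0.21 [0.3144 0.3409 0.358 ]
0.81 [0.1229 0.1378 0.1549]
0.69 [0.2283 0.2635 0.2817]
```

View pics/s3.png

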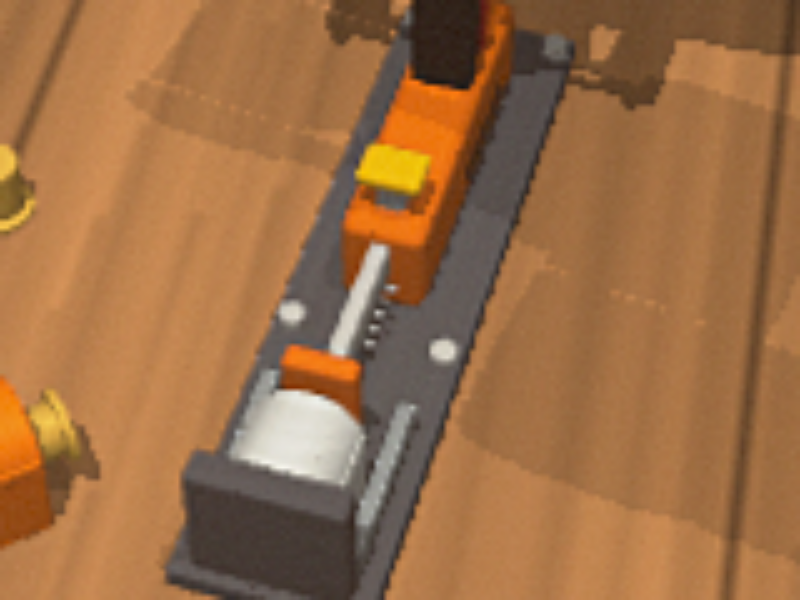

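The picture shows the jaw up against the housing with the bush flange seated. The steep force rise (~7 N/mm at jaw ≈ 48 mm) fits home with about 13 N on the bush. Now I'll let the trigger go and press the tab.

Run:
```python
from h import *
servo_line(P(-.150,.086),rate=.08); servo_line(P(-.150,.165),rate=.2)
servo_line(P(0,.165),rate=.2); servo_line(P(0,.100),rate=.15); z0=current_force()[2]
h=servo_line(P(0,.080),rate=.03,contact_N=2.5); zc=current_position()[2]; print("contact",h,zc,current_force()[2]-z0,current_clock())
if h:
    for k in (.003,.006,.009,.012,.014):
        h=servo_line(P(0,zc-k),rate=.05,contact_N=18); print(k,h,round(current_position()[2]-zc,4),round(current_force()[2]-z0,2))
        if h: break
    sleep(1.3); print(current_position()[2]-zc,current_force()[2]-z0,current_clock())
    c=capture("side"); cv2.imwrite("pics/s4.png",cv2.resize(c["image"][230:350,230:390],(800,600)))
    for d in silhouettes("side","jaw_head")[:2]: print(d["conf"],np.percentile((cloud(c,d["region"])-O)@CY,[5,50,95]).round(4))
```

```text
contact False 0.08000954016273734 0.3027751345379065 22.7333
```

Run:
```python
from h import *
print(current_position(),current_finger_gap(),(np.array(current_position())-O)@CY, current_force())
c=capture("side"); cv2.imwrite("pics/s4.png",cv2.resize(c["image"][200:350,220:420],(800,600)))
for n in("release","jaw_head"):
  for d in silhouettes("side",n)[:2]:
    X=cloud(c,d["region"]); print(n,d["conf"],d["xy"],np.percentile((X-O)@CY,[5,50,95]).round(4),np.percentile(X[:,2],[5,50,95]).round(4))
```

```text
[0.60057715 0.03803496 0.08000954] 0.0003611064661556275 4.302082098389729e-05 [ 0.17273637 -0.87391894  0.79753485]
release 0.56 [309.1, 263.3] [-0.007   0.0054  0.0117] [0.0622 0.0865 0.1024]
jaw_head 0.56 [294.7, 302.1] [0.0718 0.1066 0.1098] [0.014  0.0717 0.0771]
```

View pics/s4.png

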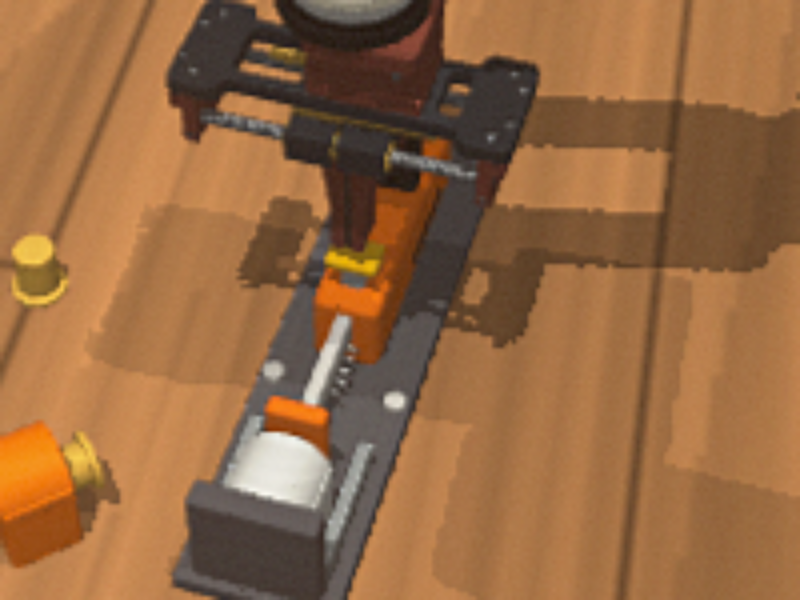

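The picture shows the shut fingertips over the tab's middle, at about (352,250), with the jaw still forward. No force registers yet, so I'll continue down guarded.

Run:
```python
from h import *
z0=.3; z=.080
while z>.066:
    z-=.002; h=servo_line(P(0,z),rate=.05,contact_N=15); F=current_force()[2]; print(round(z,4),h,round(current_position()[2],4),round(F,2),round(current_clock(),2))
    if F>16: break
c=capture("side"); 
for d in silhouettes("side","jaw_head")[:1]: print(d["conf"],np.percentile((cloud(c,d["region"])-O)@CY,[5,50,95]).round(4))
```

```text
0.078 False 0.0779 -0.21 23.13
0.076 False 0.0758 0.23 23.38
0.074 False 0.0738 -0.15 23.63
0.072 False 0.0718 -0.47 23.88
0.07 False 0.0698 0.03 24.13
0.068 False 0.0678 0.47 24.38
0.066 False 0.0659 -0.46 24.63
0.56 [0.0985 0.1067 0.1094]
```

Run:
```python
from h import *
print(current_joint_pos(),current_joint_torque())
c=capture("side");d=capture("scene")
o=np.hstack([cv2.resize(c["image"][230:320,260:350],(400,400)),cv2.resize(d["image"][190:290,290:390],(400,400))]);cv2.imwrite("pics/s5.png",o)
```

```text
[-5.14154788e-02  5.08120722e-01  1.64369374e+00 -3.14402071e-04
  9.91023726e-01  5.61898280e-02] [-6.23821834e-04 -5.51835966e+01 -2.13730770e+01  6.04397315e-02
  1.65198231e-02 -1.05345646e-04]
```

View pics/s5.png

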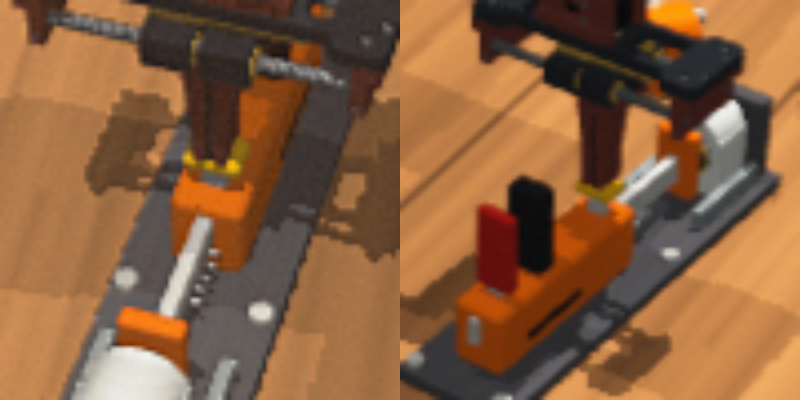

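The views show the fingertips ending at the tab with the grey stem still visible below. I'll check the actual heights there with depth before pressing further.

Run:
```python
from h import *
c=capture("side")
for col in (303,307,312):
  for v in range(252,278,2):
    z=c["range_z"][v,col]; X=world(c,(col,v),z); print(col,v,c["image"][v,col],((X-O)@CY*1000).round(1),(X*1000).round(1)[[0,2]])
```

```text
303 252 [27 35 64] 10.1 [611.7 128.7]
303 254 [25 35 64] 11.0 [611.5 123.5]
303 256 [24 34 64] 13.2 [611.1 119.6]
303 258 [24 35 65] 12.6 [611.3 112.4]
303 260 [37 43 69] 10.2 [611.9 103. ]
303 262 [41 55 87] 10.7 [611.8  97. ]
303 264 [ 34  74 113] 11.6 [611.7  91.5]
303 266 [ 19 152 197] 10.5 [612.   83.4]
303 268 [ 11  61 122] -2.2 [614.9  60.9]
303 270 [ 25  73 150] 2.9 [613.8  60.2]
303 272 [ 16 110 228] 10.1 [612.3  62.3]
303 274 [ 21 108 224] 16.5 [610.9  63.5]
303 276 [ 25 102 213] 19.3 [610.4  60.1]
307 252 [29 35 51] 12.8 [602.2 134.8]
307 254 [29 36 51] 13.0 [602.2 128.7]
307 256 [33 42 59] 13.3 [602.1 122.7]
307 258 [28 37 56] 9.8 [602.9 112.2]
307 260 [30 38 56] 11.4 [602.6 107.6]
307 262 [36 45 57] 11.9 [602.5 101.6]
307 264 [30 37 54] 11.0 [602.7  93.9]
307 266 [ 21 141 188] 8.5 [603.3  84.1]
307 268 [ 29 105 131] 10.8 [602.8  80.3]
307 270 [92 89 82] 3.5 [604.3  64.4]
307 272 [ 41 110 229] 8.0 [603.4  63. ]
307 274 [ 24 110 228] 13.5 [602.3  63. ]
307 276 [ 21 110 226] 20.5 [600.9  65. ]
312 252 [30 39 62] 9.7 [591.8 134.8]
312 254 [29 33 60] 4.9 [592.8 122.9]
312 256 [34 37 59] -0.0 [593.7 110.8]
312 258 [30 39 61] -1.9 [594. 102.]
312 260 [29 32 56] -0.7 [593.7  96.9]
312 262 [ 28  73 104] -3.9 [594.3  86.4]
312 264 [ 24 101 132] 0.9 [593.4  85.6]
312 266 [ 24 120 157] 7.4 [592.1  86.7]
312 268 [  4 169 222] 11.2 [591.3  84.7]
312 270 [ 19  70 129] -0.8 [593.6  63.1]
312 272 [ 15  59 120] 4.0 [592.7  62.1]
312 274 [ 19 112 231] 8.1 [591.8  60.3]
312 276 [ 15 112 227] 15.2 [590.5  62.3]
```

Depth shows no finger below about 84 mm (stem and body are visible there), so the real tips end well above the reported TCP. I'll keep descending guarded to find first contact.

Run:
```python
from h import *
z=float(current_position()[2]); hist=0
while z>.046:
    z-=.0015; h=servo_line(P(0,z),rate=.05,contact_N=8); F=current_force()[2]; print(round(z,4),h,round(current_position()[2],4),round(F,2),round(current_clock(),2))
    if h or F>4: break
c=capture("side"); 
for d in silhouettes("side","jaw_head")[:1]: print(d["conf"],np.percentile((cloud(c,d["region"])-O)@CY,[5,50,95]).round(4))
for d in silhouettes("side","release")[:1]: print(d["conf"],np.percentile(cloud(c,d["region"])[:,2],[5,50,95]).round(4))
```

```text
0.0645 False 0.0645 0.17 25.13
0.063 False 0.0631 1.55 25.38
0.0615 False 0.0615 1.86 25.63
0.06 False 0.06 3.49 25.88
0.0585 False 0.0585 2.93 26.13
0.057 False 0.057 3.74 26.38
0.0555 False 0.0566 12.42 26.63
0.75 [0.0542 0.0624 0.0715]
0.51 [0.0636 0.0758 0.0803]
```

Run:
```python
from h import *
h=servo_line(P(0,.0555),rate=.03,contact_N=8); sleep(1.2); print(current_position()[2],current_force()[2],current_clock())
servo_line(P(0,.17),rate=.15); move_ptp(P(-.12,.28)-[.02,0,0],Q); sleep(.2)
c=capture("side"); print(current_clock(),current_force())
for n in("jaw_head","housing"):
  for d in silhouettes("side",n)[:2]: print(n,d["conf"],np.percentile((cloud(c,d["region"])-O)@CY,[5,50,95]).round(4))
cv2.imwrite("pics/s6.png",cv2.resize(c["image"][210:350,220:407],(800,600)))
```

```text
0.05665977469988513 12.452284360433826 28.2333
30.1 [ 0.37691208  0.48615283 -0.58556058]
jaw_head 0.75 [0.0522 0.0618 0.0711]
jaw_head 0.32 [-0.1889 -0.1132 -0.1091]
housing 0.86 [0.2289 0.2636 0.2814]
housing 0.72 [0.1215 0.1383 0.157 ]
```

View pics/s6.png

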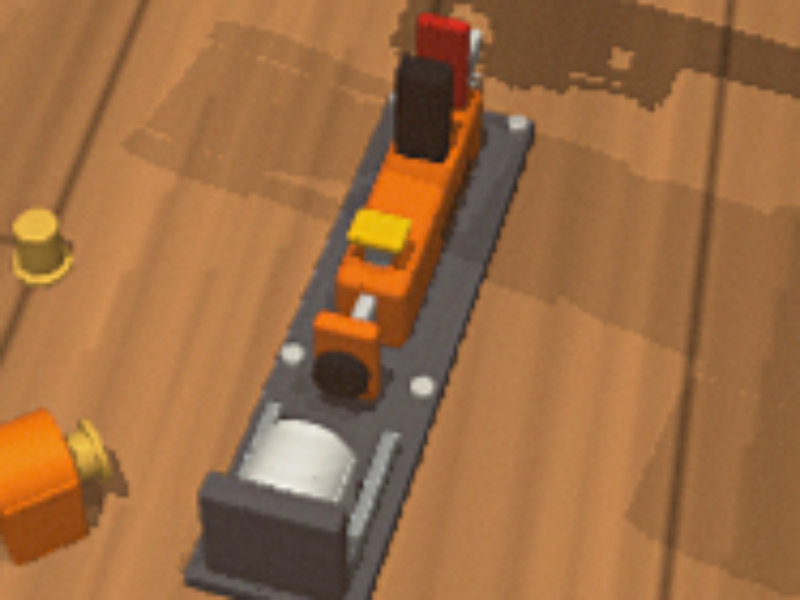

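The jaw is fully back, the housing is against the fixed jaw, and the tab is up. One quick check of the bush depth in the scene camera, then I'll hand in.

Run:
```python
from h import *
c=capture("scene")
for n in("bush","housing"):
  for d in silhouettes("scene",n)[:4]:
    X=cloud(c,d["region"]); print(n,round(d["conf"],2),np.round(d["xy"]),np.percentile((X-O)@CY,[5,50,95]).round(4),np.median(X[:,0]).round(3))
cv2.imwrite("pics/s7.png",cv2.resize(c["image"][190:265,310:410],(800,600)))
```

```text
bush 0.64 [361. 228.] [0.1104 0.1148 0.1184] 0.611
housing 0.67 [364. 225.] [0.1119 0.1203 0.15  ] 0.621
housing 0.54 [356. 201.] [0.2173 0.2369 0.2572] 0.524
```

View pics/s7.png

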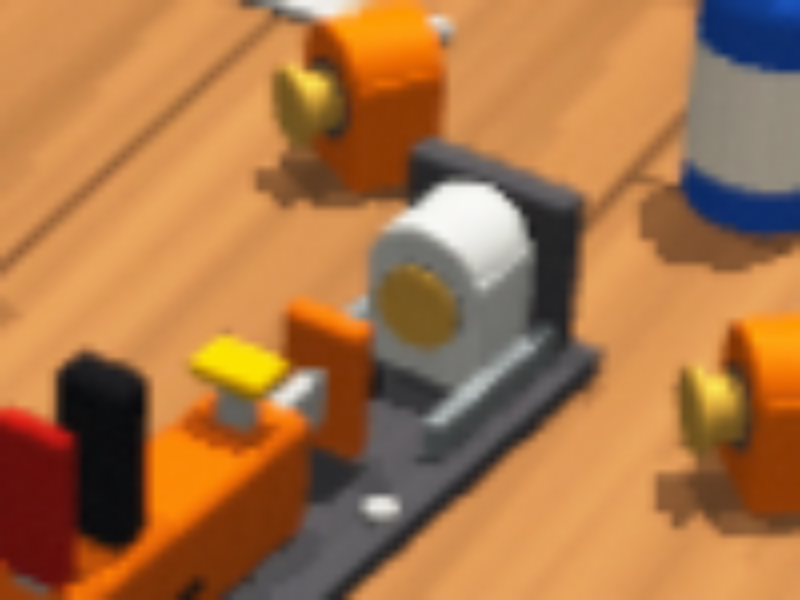

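The bush flange, at about (420,305) in the crop, sits flush against the housing's face, and the housing stands against the fixed jaw.

```bash
python3 -c "
from bench import *
print(close_job())"
```

```text
the job is handed in; nothing more can be done
None
```

The bush is pressed fully home with an estimated 13 N final squeeze, the tab was pressed to its stop until the jaw sprang right back, the housing stands against the fixed jaw, and the job is handed in at about 30 s.

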